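Lock the probe guide and hold the field probe over the chip

TASK

On the test jig, first press both yellow lock caps fully home so the guide bridge is locked. Then take the red-handled probe out of its stand, lower its steel rod straight down through the brass guide bushing without touching the bushing or any other part of the jig, and finish still gripping the probe: upright, still, centred in the bore, with its tip about 10 mm above the black chip. Leave the other things on the bench where they are.

Things in the scene. Friction and masses are not known exactly. Their poses are not given: they have to be found in the camera images.
- jig: Test jig, screwed down: aluminium base 130 x 170 x 12 mm with a green circuit board on it and, above the board, a blue guide bridge (46 x 152 mm, 12 mm thick, along the jig's y, its underside 70 mm and its top 82 mm above the table) on two dark posts. In its middle is an upright brass bushing. Origin: centre of the base's underside, on the table, straight under the bore; z up, y along the bridge. Yaw varies by up to 0.5 rad.
- bore (a point): Centre of the brass bushing's mouth, 88 mm above the table. The vertical bore is 16 mm wide and 18 mm long; the bushing is 25 mm wide outside and stands 6 mm above the bridge. z up.
- chip (a point): Centre of the top of the black chip (24 x 24 mm) on the board, 26 mm above the table, 62 mm straight below the bore's mouth and 44 mm below the bore's lower end. Other parts on the board are no higher. z up.
- cap_a (a joint): Travel of the yellow lock cap at the jig's +y end: 0 = up, 0.008 m = fully home on the bridge. A friction detent: it moves when pressed straight down with a little over 5 N, stays where it is left, and meets a firm stop when home; it starts 0 to 3 mm down. A red band shows under a cap that is up.
- cap_b (a joint): The same for the yellow lock cap at the jig's -y end.
- cap_a_top (a point): Centre of the flat top of cap_a (30 mm wide, 22 mm tall), 55 mm from the bore along the jig's +y. The top is 112 mm above the table when up and 104 mm when home; this point moves with the cap.
- cap_b_top (a point): The same for cap_b, 55 mm from the bore along the jig's -y.
- stand: Probe stand, fixed: dark disc 84 mm wide with an upright black tube 27 mm wide, open at the top, 88 mm above the table, hole 10 mm wide. Origin: centre of the disc's underside.
- probe: Cordless field probe, 50 to 100 g: a round red plastic handle 20 mm wide and 80 mm long (white ring near its upper end), and below it a bare steel rod 6 mm wide and 75 mm long. Origin: the rod's lower tip; z runs up the rod to the handle (handle from 75 to 155 mm above the tip). It starts upright in the stand, the rod down the tube and the handle's lower end resting on the tube's top (tip 13 mm above the table). Lift it straight up by 80 mm or more to clear the tube.
- pliers: Bystander: needle-nose pliers with red grips, lying flat, about 175 mm long. Origin: below the pivot.
- cutters: Bystander: side cutters with yellow grips, lying flat, about 145 mm long. Origin: below the pivot.
- eraser: Bystander: white eraser in a blue sleeve, 70 x 23 x 14 mm. Origin: underside.
- pen: Bystander: red mechanical pencil, 133 mm long, 9 mm thick. Origin: underside.
- spare_board: Bystander: green circuit board 85 x 70 mm, 10 mm high. Origin: underside.
- solder_spool: Bystander: grey solder spool, 54 mm wide, 35 mm high. Origin: underside.

How it is judged:
By the outcome, as a careful person would: the job done as asked, in the order asked, and still so for the second after the job is handed in, while the arm keeps its last pose, push and grip.
It also fails if it takes over 64 s, if anything falls off the work surface, if the arm or the gripper's body presses on something with over 40 N, if the wrist force passes 120 N, or if a joint passes its speed limit or range.

ROBOT

A 7-joint arm with a two-finger parallel gripper is mounted at the origin on the work surface. World frame = base frame: x ahead of the robot, y to its left, z up, the work surface at z = 0. Lengths are in m, angles in degrees, forces in N, time in s.
With the tool pointing down it reaches from about 0.35 to 0.775 m from the base axis. Payload 3.1 kg.
Tool frame: the origin (TCP) lies on the centre line of the jaws, within the pads' length; the fingertips stand 17 mm ahead of it and the grasp point (between the pads) lies 2 mm behind it (robot.tip_reach is the distance from the TCP to the fingertips, in m); z points along the fingers, y is the line along which they close (so a half turn about z gives the same grasp; the last joint's range is limited). The gripper opens to 85 mm and grips with 20 to 120 N. Pads are 22 mm wide; open, the fingers measure 114 mm over their backs; the gripper's body (76 mm by 85 mm) begins 54 mm behind the grasp point. The pads swing forward as they close: fully open they stand 13 mm farther back than shut.
Start: joints at [-65.701, 17.813, 0.802, 86.603, -0.252, 75.585, -1.558], TCP at [0.247, 0.491, 0.248] pointing down, gripper open.
Joint ranges: [-154.91, 154.91], [-16.99, 109.72], [-72.82, 74.43], [7.12, 147.25], [-82.49, 262.49], [11.32, 116.49], [-174.64, 174.64]. Speed limits (degrees/s): [159.86, 159.86, 180, 180, 180, 180, 180].

INTERFACE

Orientations are given as [roll, pitch, yaw] about the fixed x, y, z axes, in that order (R = Rz(yaw) Ry(pitch) Rx(roll)).
In Python, from station import robot, fingers, vision, workorder, recognise gives the robot as it stands. Calls block until the motion is done:
- robot.move_to(position, orientation): joint-space move of the TCP to a pose.
- robot.line_to(position, orientation=None, velocity=0.15, f_stop=None): straight line of the TCP; orientation=None keeps the orientation; velocity is the mean speed in m/s. With f_stop (N) it stops when the force on the tool has changed by that much, and returns True; else False.
- robot.move_j(angles): joint-space move.
- fingers.gripper_to(opening, force=None): opening from 0.0 (shut) to 1.0 (fully open); force is the grip in N (None keeps the last); returns when the fingers have stopped.
- robot.pause(seconds).
- robot.inverse_kinematics(position, orientation): joint angles nearest the present ones, or None.
- vision.grab_frame(name): name is "scene" or "top" or "wrist"; returns the picture (420x560x3 uint8, red, green, blue); there is no depth.
- vision.calibration(name): a dict with "mtx" (3x3 intrinsics, pixels), "extrinsics" (4x4, takes a point from world to camera coordinates); the wrist camera has in their place "T_tool_cam" (4x4, takes a point from camera to tool coordinates, whose origin is the TCP and whose axes are the flange's). Camera axes: x right, y up, looking along -z (the intrinsics and any distortion apply to the point x, -y, -z); pixel columns grow to the right and rows downward; lengths in m; the calibration is good to about 2 mm. The wrist camera is an equidistant fisheye: a pixel r from the principal point sees the ray r / f radians off the axis. A picture is of the moment at which its call begins: read the wrist's pose just before it. calibration takes no time and is no camera call.
A pose or a line that the arm cannot do raises robot.PlanningError and nothing moves.
- workorder.close_job(): hands the job in; it is judged then, once.
Trained networks look in the newest picture that a camera, given by its name, has taken for a name from the list of things; names that differ only in an ending like _2 or _b are one class to them, and where a whole thing is asked for, a point or a joint stands for the part that bears it (a point fixed in the world has none). Each returns a list of dicts, best first, with "p" (0 to 1); they miss things now and then, are a little off and sometimes report something else, mostly with a low value. They report only what shows in the picture. A call takes as long as a camera call.
- recognise(label, camera): "rect" ([centre column, centre row, width, height] in pixels, round what is visible of it).
Readings, each from a call of its own:
- robot.current_time_s(): time.
- robot.current_joint_positions(): joint angles.
- robot.current_dq(): joint speeds.
- robot.current_joint_torque(): joint torques, N m.
- robot.current_tool_pos(): TCP position.
- robot.current_eef_rot(): TCP orientation.
- robot.current_contact_force(): force on the tool from outside, world axes, zero at the start.
- robot.current_torque(): the same for the moment, N m.
- robot.current_finger_gap(): opening from 0.0 (shut) to 1.0 (fully open).
- robot.current_gripper_force(): force on a finger pad.
Only numpy, scipy, OpenCV 4.12 (cv2) and the standard library are available. Lean on these libraries where they do the work, as an engineer would, in place of code of your own. Each camera call takes 0.05 s, during which the arm holds its last target. There are 200 camera calls.

## Working session

There is one attempt and no reset: what is moved stays moved. The work goes in short steps, each a Python script; the robot and the scene stay as the last script left them, time stands still between calls to the robot, and variables do not carry over. Pictures are saved under pics/ and viewed, at most 10 in all, crops included, and the job is handed in when it is done.

```bash
mkdir -p pics; ls; python3 - <<'E'
from station import robot, fingers, vision, workorder, recognise
import cv2, numpy as np
for n in ("scene","top"):
    im=vision.grab_frame(n); cv2.imwrite(f"pics/{n}0.png",im[:,:,::-1])
    c=vision.calibration(n); print(n,{k:np.round(v,4).tolist() if not isinstance(v,str) else v for k,v in c.items()})
    for l in ("jig","cap_a_top","stand","probe"):
        print(l,[(np.round(d["rect"],1).tolist(),round(d["p"],2)) for d in recognise(l,n)[:4]])
c=vision.calibration("wrist");print({k:np.round(v,4).tolist() if not isinstance(v,str) else v for k,v in c.items()})
print(robot.current_time_s(),robot.current_eef_rot(),robot.tip_reach)
E
```

```text
pics
scene {'mtx': [[454.9666, 0.0, 281.6802], [0.0, 454.9666, 209.3623], [0.0, 0.0, 1.0]], 'extrinsics': [[0.8393, 0.5434, 0.0175, -0.5243], [-0.4226, 0.6318, 0.6498, 0.171], [0.3421, -0.5528, 0.7599, -1.4487], [0.0, 0.0, 0.0, 1.0]]}
jig [([304.6, 170.1, 50.2, 64.1], 0.77)]
cap_a_top [([310.6, 143.2, 14.9, 10.5], 0.66)]
stand [([194.2, 289.6, 32.5, 36.1], 0.86)]
probe [([186.6, 266.8, 15.1, 23.9], 0.71)]
top {'mtx': [[422.5852, 0.0, 278.5022], [0.0, 422.5852, 207.4202], [0.0, 0.0, 1.0]], 'extrinsics': [[-0.0161, -0.9997, 0.0161, 0.0239], [0.9975, -0.015, 0.0698, -0.5952], [-0.0695, 0.0171, 0.9974, -1.0792], [0.0, 0.0, 0.0, 1.0]]}
jig [([194.5, 229.4, 77.4, 69.5], 0.71), ([223.1, 152.4, 24.6, 37.2], 0.69)]
cap_a_top []
stand [([377.7, 234.1, 32.4, 33.1], 0.94)]
probe []
{'mtx': [[325.1923, 0.0, 274.0426], [0.0, 325.1923, 206.8524], [0.0, 0.0, 1.0]], 'T_tool_cam': [[0.0003, 0.9567, 0.2909, 0.0749], [1.0, -0.0005, 0.0004, 0.0004], [0.0005, 0.2909, -0.9567, -0.1266], [0.0, 0.0, 0.0, 1.0]]}
0.5 [-1.79996541e+02  8.96854578e-04  1.53315469e+02] 0.017
```

View pics/scene0.png

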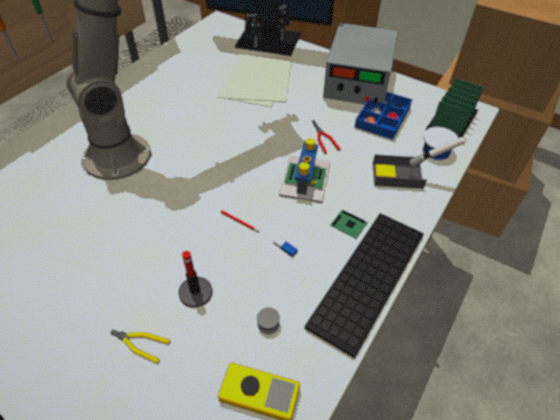

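View pics/top0.png

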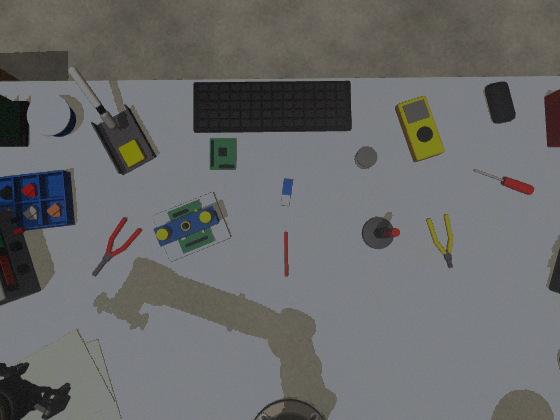

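The scene camera shows the jig at (305,170) and the stand with the probe at (194,289). The top camera shows the caps at about (163,234) and (206,216), the bore at (186,226), the stand disc at (378,233) and the probe's top at (396,233).

```bash
cat > h.py <<'E'
from station import robot, fingers, vision, workorder, recognise
import cv2, numpy as np
from scipy.spatial.transform import Rotation as R
def fixed(n,u,v,z):
    c=vision.calibration(n);K=c["mtx"];E=np.array(c["extrinsics"])
    d=np.array([(u-K[0][2])/K[0][0],-(v-K[1][2])/K[1][1],-1.])
    o=-E[:3,:3].T@E[:3,3];d=E[:3,:3].T@d
    return o+d*(z-o[2])/d[2]
def wcam():
    c=vision.calibration("wrist");T=np.eye(4)
    T[:3,:3]=R.from_euler("xyz",robot.current_eef_rot(),degrees=True).as_matrix();T[:3,3]=robot.current_tool_pos()
    return np.array(c["mtx"]),T@np.array(c["T_tool_cam"])
def wray(cam,u,v):
    K,T=cam;x,y=(u-K[0,2])/K[0,0],(v-K[1,2])/K[1,1];r=np.hypot(x,y);s=np.sinc(r/np.pi)
    return T[:3,3],T[:3,:3]@np.array([x*s,-y*s,-np.cos(r)])
def wrist(cam,u,v,z):
    o,d=wray(cam,u,v);return o+d*(z-o[2])/d[2]
def wproj(cam,p):
    K,T=cam;q=T[:3,:3].T@(np.asarray(p)-T[:3,3]);x,y,z=q[0],-q[1],-q[2]
    t=np.arctan2(np.hypot(x,y),z);k=t/max(np.hypot(x,y),1e-9)
    return np.array([K[0,2]+K[0,0]*k*x,K[1,2]+K[1,1]*k*y])
def wgrab(name=None):
    cam=wcam();im=vision.grab_frame("wrist")
    if name:cv2.imwrite(f"pics/{name}.png",im[:,:,::-1])
    return cam,im
def blobs(im,lo,hi,amin=60):
    m=cv2.inRange(cv2.cvtColor(im,cv2.COLOR_RGB2HSV),lo,hi)
    n,l,s,c=cv2.connectedComponentsWithStats(m)
    return [(c[i].round(1).tolist(),s[i].tolist()) for i in range(1,n) if s[i][4]>=amin]
YEL=((22,110,90),(36,255,255))
E
python3 - <<'E'
from h import *
print("caps",fixed("top",163,234,.11),fixed("top",206,216,.11),"bore",fixed("top",185.5,226,.088))
print("stand",fixed("top",377.7,233.5,0),"probe top",fixed("top",396,233,.168),"scene probe", fixed("scene",186,254,.168))
b=fixed("top",185.5,226,.088)
for yaw in (20,110,-70,-160,):
    q=robot.inverse_kinematics([b[0],b[1],.26],[180,0,yaw]);print(yaw,None if q is None else np.round(q,0))
q=robot.inverse_kinematics([.53,-.25,.26],[180,0,0]);print(q)
E
```

```text
caps [0.53028715 0.29091268 0.11      ] [0.57142615 0.18911767 0.11      ] bore [0.54903833 0.24222706 0.088     ]
stand [ 0.52374694 -0.24746332  0.        ] probe top [ 0.52350789 -0.24665711  0.168     ] scene probe [ 0.52864995 -0.245714    0.168     ]
20 [-46.  25.  32.  78. -13.  80. -85.]
110 [-38.  24.  19.  78.  -8.  80.   1.]
-70 [-21.  24.  -7.  77.   3.  80. 172.]
-160 [-30.  23.   7.  77.  -3.  80.  87.]
[-14.0170905   30.5022252   59.31426671  80.94389146 -26.083986
  83.09745541 -45.20652009]
```

```bash
python3 - <<'E'
from h import *
b=np.array([.550,.241])
for i,yaw in enumerate((112,-68)):
    robot.move_to([b[0],b[1],.25],[180,0,yaw])
    cam,im=wgrab(f"w{i}")
    print(robot.current_time_s(),robot.current_tool_pos(),robot.current_eef_rot(),"pred bore",wproj(cam,[*b,.088]))
    for c,s in blobs(im,*YEL,150): print(c,s,wrist(cam,*c,.11))
    for l in ("cap_a_top","jig"): print(l,[(np.round(d["rect"],1).tolist(),round(d["p"],2)) for d in recognise(l,"wrist")[:3]])
E
python3 -c "
import cv2,numpy as np
cv2.imwrite('pics/w01.png',np.vstack([cv2.imread(f'pics/w{i}.png')[60:360] for i in (0,1)]))"
```

```text
2.0083 [0.54864709 0.24382704 0.24986448] [-1.79978223e+02 -1.07957243e-01  1.12267573e+02] pred bore [274.66695231 197.05834751]
[468.9, 125.3] [449, 106, 40, 41, 1542] [0.68668201 0.37865521 0.11      ]
[278.5, 132.9] [262, 116, 34, 35, 922] [0.53003671 0.29783649 0.11      ]
[274.8, 254.2] [260, 236, 31, 34, 605] [0.56806195 0.19718734 0.11      ]
cap_a_top [([277.9, 137.4, 34.6, 35.7], 0.58)]
jig [([279.2, 186.7, 113.5, 171.0], 0.58)]
2.4083 [0.54987869 0.24123756 0.25001819] [ 1.79999494e+02 -1.61895943e-03  1.12026942e+02] pred bore [274.42739895 193.90202309]
[468.7, 122.0] [449, 102, 40, 41, 1558] [0.68693478 0.37820905 0.11      ]
[277.9, 129.5] [261, 113, 35, 34, 928] [0.53002223 0.29769419 0.11      ]
[274.6, 250.5] [260, 233, 31, 34, 657] [0.56768531 0.19774176 0.11      ]
cap_a_top [([277.8, 130.6, 33.1, 36.8], 0.98)]
jig [([278.3, 184.7, 115.6, 173.8], 0.73)]
```

View pics/w01.png

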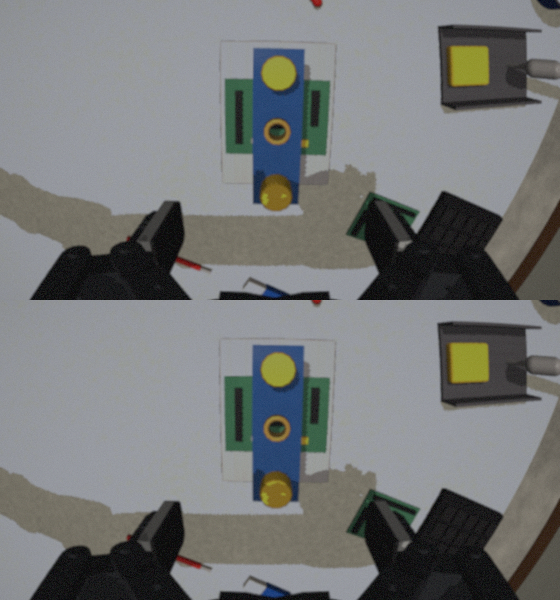

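Both wrist views show the caps at about (278,130) and (275,252) and the brass bushing at (277,188). The second move kept the same half-turn, so I'll force the opposite yaw through the joints to cancel camera offset errors.

```bash
cat >> h.py <<'E'
BR=((8,90,90),(21,255,255))
def turn180():
    q=np.array(robot.current_joint_positions(),float);q[6]+=180 if q[6]<-6 else -180
    if abs(q[6])>174.6: raise ValueError(q)
    robot.move_j(q);robot.pause(.4)
def bush(im,near,amin=60):
    """centre of brass ring's outer ellipse nearest to pixel 'near'"""
    m=cv2.inRange(cv2.cvtColor(im,cv2.COLOR_RGB2HSV),*BR)
    m=cv2.morphologyEx(m,cv2.MORPH_CLOSE,np.ones((3,3)))
    cs,_=cv2.findContours(m,cv2.RETR_EXTERNAL,cv2.CHAIN_APPROX_NONE)
    cs=[cv2.fitEllipse(c) for c in cs if len(c)>20]
    return min(cs,key=lambda e:np.hypot(e[0][0]-near[0],e[0][1]-near[1])) if cs else None
E
python3 - <<'E'
from h import *
# z=0.2: lower for better resolution
def look(n):
    cam,im=wgrab(n)
    print(robot.current_time_s(),robot.current_tool_pos().round(4),robot.current_joint_positions()[6])
    e=bush(im,wproj(cam,[.55,.242,.088]));print("bush",e,wrist(cam,*e[0],.088))
    for c,s in blobs(im,*YEL,150): print(c,s,wrist(cam,*c,.11))
    return
q=robot.current_joint_positions();print(q)
robot.move_to([.55,.242,.21],[180,0,22]);robot.pause(.4);look("v0")
turn180();look("v1")
E
python3 -c "
import cv2,numpy as np
cv2.imwrite('pics/v01.png',np.vstack([cv2.imread(f'pics/v{i}.png')[60:360] for i in (0,1)]))"
```

```text
[-38.00426724  24.27030512  18.77320403  78.49121696  -7.75796489
  78.48939719   2.77069552]
4.2583 [0.55  0.242 0.21 ] -80.26684870467074
bush ((270.1057434082031, 202.39761352539062), (27.953113555908203, 28.623241424560547), 76.8406753540039) [0.55039382 0.24624472 0.088     ]
[196.4, 208.9] [179, 191, 36, 37, 1039] [0.53120124 0.29739879 0.11      ]
[342.5, 213.1] [324, 194, 38, 37, 965] [0.56886902 0.19544502 0.11      ]
7.3583 [0.55  0.242 0.21 ] 99.73243885312175
bush ((278.1830749511719, 207.43045043945312), (26.36074447631836, 29.734825134277344), 97.2552719116211) [0.54994599 0.24636128 0.088     ]
[206.3, 212.1] [187, 192, 39, 41, 1100] [0.56719758 0.19551872 0.11      ]
[351.2, 215.3] [334, 194, 36, 40, 1034] [0.52901087 0.29660947 0.11      ]
[336.7, 352.4] [313, 344, 36, 19, 344] [0.65366423 0.34752729 0.11      ]
```

View pics/v01.png

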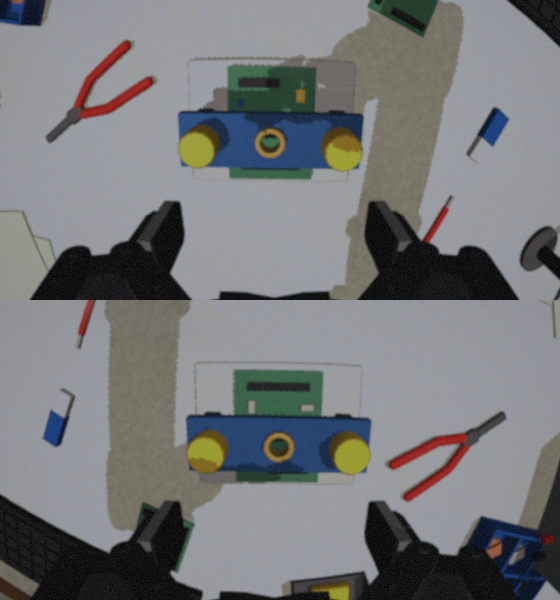

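The brass bushing at (270,202) and (278,207) in the opposed views agrees to 0.5 mm, and the caps' midpoint confirms it: bore at (0.550, 0.246), jig yaw about 20.5°. Next I press the caps.

```bash
python3 - <<'E'
from h import *
fingers.gripper_to(0.0,40)
for p in ((.5695,.1948),(.5309,.2978)):
    robot.move_to([*p,.150],[180,0,20.5])
    robot.pause(.2)
    r=robot.line_to([*p,.118],velocity=.03,f_stop=18)
    print(r,robot.current_tool_pos().round(4),robot.current_contact_force());robot.pause(.2)
    print(robot.current_tool_pos().round(4),robot.current_contact_force().round(1))
    robot.line_to([*p,.155])
fingers.gripper_to(1.0)
robot.move_to([.550,.246,.21],[180,0,20.5]);robot.pause(.3)
cam,im=wgrab("p0");e=bush(im,wproj(cam,[.55,.246,.088]));print(e,wrist(cam,*e[0],.088))
for c,s in blobs(im,*YEL,150): print(c,s,wrist(cam,*c,.104))
print(robot.current_time_s(),robot.current_joint_positions()[6])
E
```

```text
True [0.5694 0.1948 0.1212] [ 0.0994402  -0.10121207  4.42865075]
[0.5693 0.1948 0.1212] [-0.4  0.4  4.5]
True [0.5307 0.2978 0.1212] [ 0.34188997 -0.53792051  4.24309981]
[0.5306 0.2978 0.1212] [-1.2 -1.   5.2]
((276.6477966308594, 203.84872436523438), (28.08075714111328, 28.782087326049805), 32.46966552734375) [0.55043421 0.24623275 0.088     ]
[346.3, 208.7] [330, 191, 36, 36, 577] [0.56984616 0.19725375 0.104     ]
[204.6, 209.7] [187, 192, 36, 37, 727] [0.53130569 0.29744337 0.104     ]
16.0417 -67.36247609935732
```

View pics/p0.png

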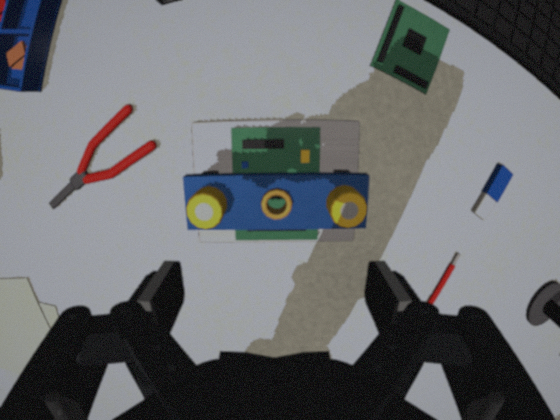

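Both caps stopped firmly at a top height of 104.2 mm, which is home. In the picture the caps at (205,210) and (346,209) show no red band. Next I look straight down on the probe from two opposed yaws.

```bash
python3 - <<'E'
from h import *
RED1=((0,120,60),(7,255,255));RED2=((172,120,60),(180,255,255))
b=np.array([.524,-.2465])
ims=[]
for i,s in enumerate((1,-1)):
    yaw=0
    if i==0: robot.move_to([b[0]-.075,b[1],.25],[180,0,0]);robot.pause(.4)
    else:
        robot.move_to([b[0]+.075,b[1],.25],[180,0,0]);turn180()
    cam,im=wgrab();ims.append(im)
    pr=wproj(cam,[*b,.168]);print(robot.current_time_s(),robot.current_tool_pos().round(4),robot.current_eef_rot().round(1),robot.current_joint_positions()[6],"pred",pr)
    h=cv2.cvtColor(im,cv2.COLOR_RGB2HSV);m=cv2.inRange(h,*RED1)|cv2.inRange(h,*RED2)
    n,l,st,c=cv2.connectedComponentsWithStats(m)
    for k in range(1,n):
        if st[k][4]>60:print(c[k],st[k],wrist(cam,*c[k],.168))
    print([(np.round(d["rect"],1).tolist(),round(d["p"],2)) for d in recognise("stand","wrist")[:2]])
cv2.imwrite("pics/s01.png",np.vstack([a[60:360,:,::-1] for a in ims]))
E
```

```text
18.325 [ 0.4491 -0.2464  0.25  ] [180.   0.   0.] -40.134003242262985 pred [275.36878895 108.73731206]
[539.13216561  49.60191083] [520  29  40  40 628] [ 0.5925553  -0.46050461  0.168     ]
[269.90921596 106.47042641] [255  92  31  31 727] [ 0.5254539  -0.24305248  0.168     ]
[ 84.21383648 158.18238994] [ 79 115  13  88 477] [ 0.49614493 -0.10773402  0.168     ]
[([269.6, 109.5, 77.4, 76.4], 0.98)]
22.125 [ 0.5985 -0.2472  0.2494] [-1.799e+02 -1.000e-01  1.800e+02] 134.54669976034594 pred [274.19355784 111.47383206]
[469.04225352  84.88531187] [465  42   8  88 497] [ 0.49637661 -0.10814743  0.168     ]
[279.6897019  113.69512195] [265  99  31  31 738] [ 0.52541694 -0.24302997  0.168     ]
[ 23.02159468 214.01827243] [  4 200  40  30 602] [ 0.59329032 -0.46049133  0.168     ]
[  3.80152672 283.75572519] [  0 271  13  29 131] [ 0.66769711 -0.51837609  0.168     ]
[  6.88888889 305.57142857] [  0 299  15  16  63] [ 0.69514097 -0.52701566  0.168     ]
[  9.77425743 333.88712871] [  0 311  29  45 505] [ 0.73635631 -0.54426117  0.168     ]
[([279.6, 113.2, 74.6, 79.9], 0.95), ([551.1, 168.7, 16.2, 83.7], 0.18)]
```

View pics/s01.png

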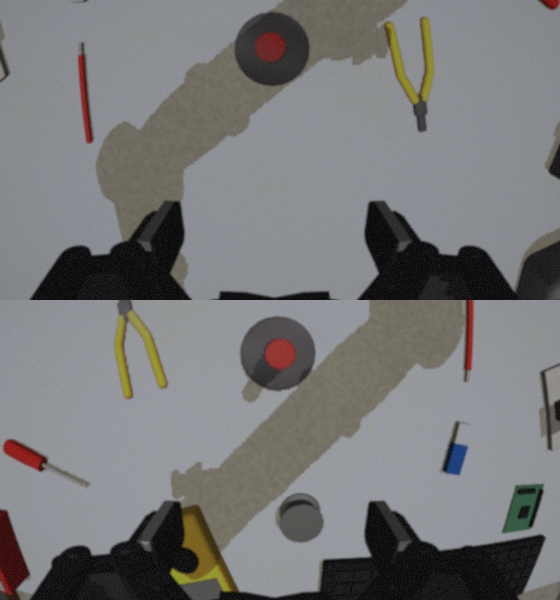

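The probe's red top shows at (270,106) and (280,114). Both views give (0.5254, -0.2430). Next I grasp, lift and carry it to hover above the bore.

```bash
python3 - <<'E'
from h import *
p=[.5254,-.2430]
robot.move_to([*p,.25],[180,0,0]);robot.pause(.15)
robot.line_to([*p,.131],velocity=.12)
fingers.gripper_to(0.0,60);robot.pause(.1)
print("gap",robot.current_finger_gap(),robot.current_gripper_force(),robot.current_tool_pos().round(4),robot.current_contact_force().round(1))
robot.line_to([*p,.265],velocity=.1)
print(robot.current_time_s(),robot.current_contact_force().round(1),robot.current_joint_positions().round(0))
b=[.5502,.2463]
robot.move_to([*b,.245],[180,0,20.5]);robot.pause(.5)
print(robot.current_time_s(),robot.current_tool_pos().round(4),robot.current_eef_rot().round(2),robot.current_joint_positions().round(0),robot.current_finger_gap())
cam,im=wgrab("g0");t=robot.current_tool_pos();print("tip pred",wproj(cam,[t[0],t[1],t[2]-.118]),"bore",wproj(cam,[*b,.088]),bush(im,wproj(cam,[*b,.088])))
s=vision.grab_frame("scene");cv2.imwrite("pics/gs.png",s[:,:,::-1])
a=cv2.resize(im[120:420,140:420],None,fx=2,fy=2)[:,:,::-1]
cv2.imwrite("pics/g1.png",np.hstack([a[:600],cv2.resize(s[100:220,260:340],None,fx=3,fy=5)[:,:,::-1]])[:600,:800])
E
```

```text
gap 0.2189164243154882 58.454893827438354 [ 0.5255 -0.2432  0.1313] [ 0.1 -0.7  2.6]
28.225 [-0.5  0.  -0.8] [-20.  35.  71.  82. -33.  86. -40.]
30.5083 [0.5502 0.2462 0.245 ] [-180.      0.     20.49] [-64.  35.  64.  80. -31.  84. -71.] 0.21584184999710532
tip pred [274.86774135 206.16646861] bore [274.72551215 193.72332317] ((275.1141357421875, 193.4253692626953), (22.976638793945312, 23.593809127807617), 179.2006072998047)
```

View pics/g1.png

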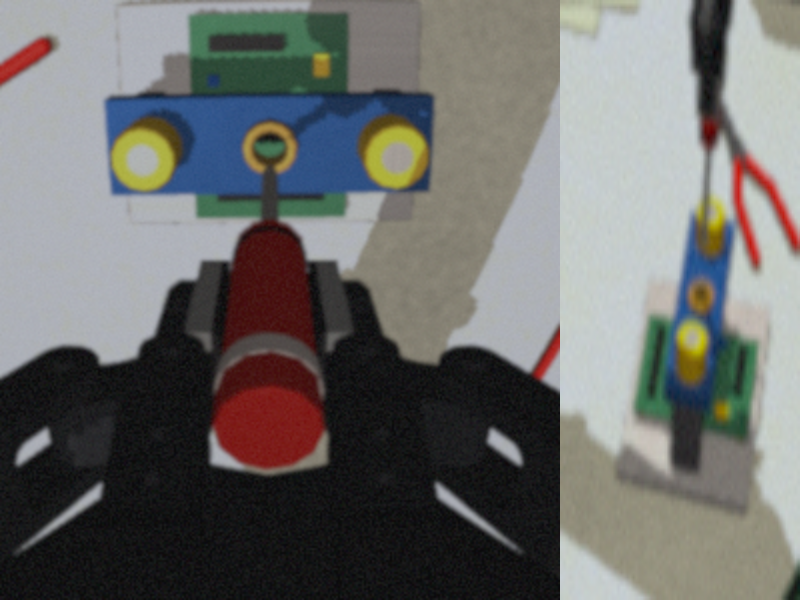

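The wrist crop shows the probe gripped straight sideways. The rod ends near crop (269,165), full-frame about (274.5,202.5), about 3.6 px off the prediction, so tilt or slip is possible. I'll check it with the handle's top and with a closer hover, where parallax vanishes.

```bash
python3 - <<'E'
from h import *
im=cv2.imread("pics/g0.png")[:,:,::-1].copy()
cam=wcam();t=robot.current_tool_pos()
print("handle top pred",wproj(cam,t+[0,0,.037]))
h=cv2.cvtColor(im,cv2.COLOR_RGB2HSV);m=cv2.inRange(h,(0,150,140),(8,255,255))|cv2.inRange(h,(174,150,140),(180,255,255))
n,l,st,c=cv2.connectedComponentsWithStats(m)
for k in range(1,n):
    if st[k][4]>200:print("top blob",c[k],st[k])
robot.line_to([.5502,.2463,.216],velocity=.08);robot.pause(.4)
cam,im=wgrab("k0");t=robot.current_tool_pos();print(t,"tip pred",wproj(cam,t-[0,0,.118]))
e=bush(im,wproj(cam,[.5502,.2463,.088]));print("bore pred",wproj(cam,[.5502,.2463,.088]),e,robot.current_time_s())
cv2.imwrite("pics/k1.png",cv2.resize(im[170:260,215:335],None,fx=6,fy=6,interpolation=cv2.INTER_CUBIC)[:,:,::-1])
E
```

```text
handle top pred [276.58384291 334.69957568]
top blob [115.26451613 134.81505376] [ 92 107  50  62 465]
top blob [131.64564007 160.62152134] [ 97 140  67  38 539]
top blob [424.22857143 280.68571429] [408 254  33  55 210]
[0.55032353 0.24629763 0.21622766] tip pred [274.95593305 206.29879707]
bore pred [274.85347852 202.82921301] ((274.8477478027344, 202.4492645263672), (25.75020980834961, 26.033126831054688), 20.00233268737793) 31.575
```

View pics/k1.png

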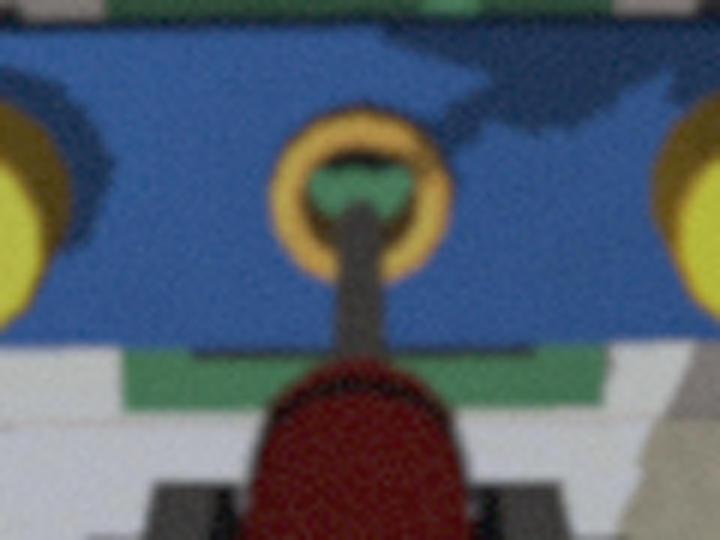

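The rod's far edge at crop (361,200), full-frame (275.2,203.3), puts the tip centre at about (275.1,206.5), against a prediction of (275.0,206.3). So there is no tilt or slip, and the bore agrees within 0.4 px. I'll lower it now.

```bash
python3 - <<'E'
from h import *
r=robot.line_to([.5502,.2463,.154],velocity=.03,f_stop=5);robot.pause(.6)
print(r,robot.current_tool_pos().round(4),robot.current_eef_rot().round(2),robot.current_contact_force().round(1),robot.current_torque().round(2),robot.current_finger_gap(),robot.current_time_s(),np.abs(robot.current_dq()).max())
cam,im=wgrab("f0");print(bush(im,wproj(cam,[.5502,.2463,.088])),wproj(cam,[.5502,.2463,.088]),wproj(cam,[.5502,.2463,.111]))
cv2.imwrite("pics/f1.png",cv2.resize(im[150:280,195:355],None,fx=4,fy=4,interpolation=cv2.INTER_CUBIC)[:,:,::-1])
E
```

```text
False [0.5502 0.2463 0.154 ] [-180.    -0.    20.5] [-0.3 -0.7 -1.5] [-0.06 -0.01  0.04] 0.2186098473720224 34.3917 0.17106686252221442
((275.052490234375, 229.17881774902344), (31.648340225219727, 33.12973403930664), 86.74723052978516) [275.26832912 229.80561792] [275.45421612 244.23846305]
```

View pics/f1.png

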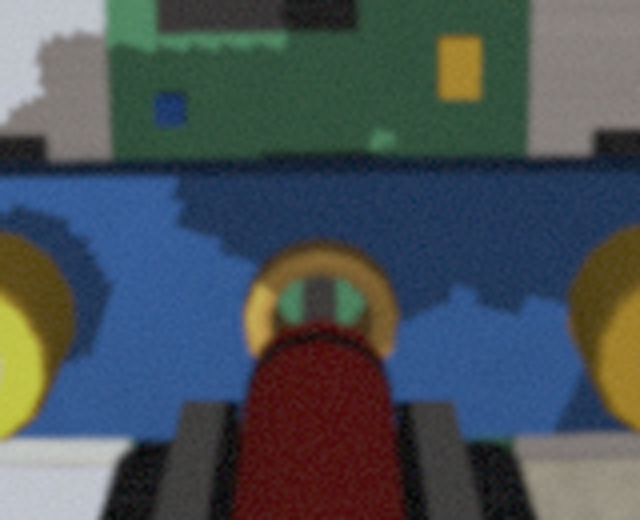

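The rod sits centred in the bore (crop column 320, bore edges at about 276 and 366), with no contact force and the pose on target.

```bash
python3 -c "
from h import *
robot.pause(.3);print(robot.current_tool_pos().round(4));print(workorder.close_job())"
```

```text
[0.5502 0.2463 0.154 ]
the job is handed in; nothing more can be done
None
```

I handed the job in at about 35 s: both caps are pressed home, and the probe is still gripped, upright and centred in the bore with its tip about 10 mm above the chip by my calculation, and I saw no sign of contact with the bushing.

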